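# Load the cedar freshener and open its vents

### The job

Make the cedar freshener ready for the closet: stand one cedar pellet in each of the two empty wells of its base, then carry the two nested lids together by the inner lid's knob, set them down gently on the base so that the inner lid is fully seated around the wells, and let go. Then take the outer lid alone by its collar and lift it straight up, leaving the vented inner lid undisturbed, and finish holding the outer lid up level in the gripper, its lower edge clear above the inner lid's knob. Leave everything else on the counter where it is.

Things in the scene. Friction and masses are not known exactly. Their poses are not given: they have to be found in the camera images.
- base: Fixed round wooden base: flange 128 mm across, 8 mm thick; on it a raised disc 102 mm across (top at 16 mm), on that three round cups (the wells). Origin: centre of the underside, z up. The inner lid goes over the raised disc and stands on the flange (its origin 8 mm above the base's, 3.5 mm play all round, any yaw).
- well0 (a point): Centre of the floor of one of the three wells, 28 mm from the base's axis (well0 holds pellet_c at the start; the base's yaw is arbitrary). Well: 32 mm inside diameter, 38 mm outside, 14 mm deep; floor 16 mm above the base's underside, rim at 30 mm.
- well1 (a point): Centre of the floor of one of the three wells, 28 mm from the base's axis (well0 holds pellet_c at the start; the base's yaw is arbitrary). Well: 32 mm inside diameter, 38 mm outside, 14 mm deep; floor 16 mm above the base's underside, rim at 30 mm.
- well2 (a point): Centre of the floor of one of the three wells, 28 mm from the base's axis (well0 holds pellet_c at the start; the base's yaw is arbitrary). Well: 32 mm inside diameter, 38 mm outside, 14 mm deep; floor 16 mm above the base's underside, rim at 30 mm.
- inner_lid: Inner lid (aluminium, vented): upside-down pan 115 mm across (109 inside), top at 47 mm, with an upright wooden knob, 20 mm diameter, up to 95 mm. About 0.16 kg. Origin: centre of its lower edge, z up. Starts on the counter inside the outer lid, knob sticking up 27 mm past the outer lid's collar. Lifted by the knob it carries the outer lid, which rests loosely on its top.
- outer_lid: Outer lid (aluminium, solid): skirt 128 mm across, 22 mm deep (122 inside), top plate from 22 to 25 mm with a 40 mm hole, and round it an upright collar to lift it by, 52 mm outside diameter, 44 inside, from 25 to 43 mm. About 0.13 kg. Origin: centre of the skirt's lower edge, z up. Nested, its origin is 25 mm above the inner lid's, with 3.5 mm sideways play.
- pellet_a: Cedar pellet: upright wooden cylinder 26 mm diameter, 32 mm high, about 15 g; origin: centre of the underside, z up. Starts standing on the counter.
- pellet_b: Cedar pellet: upright wooden cylinder 26 mm diameter, 32 mm high, about 15 g; origin: centre of the underside, z up. Starts standing on the counter.
- pellet_c: Cedar pellet: upright wooden cylinder 26 mm diameter, 32 mm high, about 15 g; origin: centre of the underside, z up. Starts in well0.
- brush: Bystander, loose: flat hand brush 200 mm long, origin mid-underside.
- clothespin: Bystander, loose: wooden clothespin 70 x 12 x 12 mm lying flat between the two standing pellets, origin mid-underside, long along its x.
- scoop_cup: Bystander, loose: white measuring cup, 60 mm across, 45 mm high, origin at its underside.
- soap_bar: Bystander, loose: bar of soap 75 x 50 x 26 mm, origin mid-underside.
Mind the look-alikes: they are no part of the job. What is shaped like the outer_lid but turquoise is not meant.

How it is judged:
On the way, in this order (a step that is already met when the one before it is completed fails the run):
1. every well holds one standing pellet, let go (((distance between pellet_a and well0 below 0.007 m and angle between pellet_a's own z axis and vertical below 0.2 rad) or (distance between pellet_b and well0 below 0.007 m and angle between pellet_b's own z axis and vertical below 0.2 rad) or (distance between pellet_c and well0 below 0.007 m and angle between pellet_c's own z axis and vertical below 0.2 rad)) and ((distance between pellet_a and well1 below 0.007 m and angle between pellet_a's own z axis and vertical below 0.2 rad) or (distance between pellet_b and well1 below 0.007 m and angle between pellet_b's own z axis and vertical below 0.2 rad) or (distance between pellet_c and well1 below 0.007 m and angle between pellet_c's own z axis and vertical below 0.2 rad)) and ((distance between pellet_a and well2 below 0.007 m and angle between pellet_a's own z axis and vertical below 0.2 rad) or (distance between pellet_b and well2 below 0.007 m and angle between pellet_b's own z axis and vertical below 0.2 rad) or (distance between pellet_c and well2 below 0.007 m and angle between pellet_c's own z axis and vertical below 0.2 rad)) and contact force between the fingers and pellet_a below 0.05 N and contact force between the fingers and pellet_b below 0.05 N and contact force between the fingers and pellet_c below 0.05 N), for 0.2 s.
2. the nested lids, outer still on inner, are seated together on the base and let go (((distance between pellet_a and well0 below 0.007 m and angle between pellet_a's own z axis and vertical below 0.2 rad) or (distance between pellet_b and well0 below 0.007 m and angle between pellet_b's own z axis and vertical below 0.2 rad) or (distance between pellet_c and well0 below 0.007 m and angle between pellet_c's own z axis and vertical below 0.2 rad)) and ((distance between pellet_a and well1 below 0.007 m and angle between pellet_a's own z axis and vertical below 0.2 rad) or (distance between pellet_b and well1 below 0.007 m and angle between pellet_b's own z axis and vertical below 0.2 rad) or (distance between pellet_c and well1 below 0.007 m and angle between pellet_c's own z axis and vertical below 0.2 rad)) and ((distance between pellet_a and well2 below 0.007 m and angle between pellet_a's own z axis and vertical below 0.2 rad) or (distance between pellet_b and well2 below 0.007 m and angle between pellet_b's own z axis and vertical below 0.2 rad) or (distance between pellet_c and well2 below 0.007 m and angle between pellet_c's own z axis and vertical below 0.2 rad)) and horizontal distance between inner_lid and base below 0.006 m and z of inner_lid in the frame of base between 0.005 and 0.011 m and angle between inner_lid's own z axis and vertical below 0.05 rad and z of outer_lid in the frame of inner_lid between 0.021 and 0.029 m and horizontal distance between outer_lid and inner_lid below 0.007 m and contact force between the fingers and inner_lid below 0.05 N and contact force between the fingers and outer_lid below 0.05 N and linear speed of inner_lid below 0.03 m/s), for 0.2 s.
At the end, for the whole second after the job is handed in: Outer lid held still in the fingers (over 1 N), level within 0.25 rad, its lower edge over 100 mm above the inner lid's and not touching it; inner lid untouched, seated within 6 mm of the base axis, 5 to 11 mm up, level; a pellet stands within 7 mm of each well floor's centre (((distance between pellet_a and well0 below 0.007 m and angle between pellet_a's own z axis and vertical below 0.2 rad) or (distance between pellet_b and well0 below 0.007 m and angle between pellet_b's own z axis and vertical below 0.2 rad) or (distance between pellet_c and well0 below 0.007 m and angle between pellet_c's own z axis and vertical below 0.2 rad)) and ((distance between pellet_a and well1 below 0.007 m and angle between pellet_a's own z axis and vertical below 0.2 rad) or (distance between pellet_b and well1 below 0.007 m and angle between pellet_b's own z axis and vertical below 0.2 rad) or (distance between pellet_c and well1 below 0.007 m and angle between pellet_c's own z axis and vertical below 0.2 rad)) and ((distance between pellet_a and well2 below 0.007 m and angle between pellet_a's own z axis and vertical below 0.2 rad) or (distance between pellet_b and well2 below 0.007 m and angle between pellet_b's own z axis and vertical below 0.2 rad) or (distance between pellet_c and well2 below 0.007 m and angle between pellet_c's own z axis and vertical below 0.2 rad)) and horizontal distance between inner_lid and base below 0.006 m and z of inner_lid in the frame of base between 0.005 and 0.011 m and angle between inner_lid's own z axis and vertical below 0.05 rad and z of outer_lid in the frame of inner_lid above 0.1 m and angle between outer_lid's own z axis and vertical below 0.25 rad and contact force between the fingers and outer_lid above 1 N and linear speed of outer_lid below 0.03 m/s and contact force between each of outer_lid, the arm, the fingers and inner_lid below 0.05 N); the arm keeps its last pose, push and grip.
It fails at once if the inner lid is raised or shifted off its seat while the outer lid is lifted from it (z of outer_lid in the frame of inner_lid above 0.035 m and not (horizontal distance between inner_lid and base below 0.007 m and z of inner_lid in the frame of base below 0.014 m)).
It fails at once if the inner lid comes up with the outer lid when only the outer lid is gripped (contact force between the fingers and outer_lid above 1 N and contact force between the fingers and inner_lid below 0.05 N and horizontal distance between inner_lid and base below 0.02 m and z of inner_lid in the frame of base above 0.014 m).
It fails at once if the lids are dropped or knocked away (linear speed of inner_lid above 0.5 m/s and contact force between the fingers and inner_lid below 0.05 N).
It fails at once if a bystander is moved more than 30 mm (distance of any of brush, clothespin, scoop_cup, soap_bar from where it was at the start of the episode above 0.03 m).
It also fails if it takes over 72 s, if anything falls off the work surface, if the arm or the gripper's body presses on something with over 40 N, if the wrist force passes 120 N, or if a joint passes its speed limit or range.

### The arm

A 6-joint arm with a two-finger parallel gripper is mounted at the origin on the work surface. World frame = base frame: x ahead of the robot, y to its left, z up, the work surface at z = 0. Lengths are in m, angles in rad, forces in N, time in s.
With the tool pointing down it reaches from about 0.275 to 0.75 m from the base axis. Payload 10.2 kg.
Tool frame: the origin (TCP) lies midway between the tips of the shut fingers; the grasp point (between the pads) lies bot.grip_point_offset behind it (bot.grip_point_offset is the distance from the TCP to the grasp point, in m); z points along the fingers, y is the line along which they close (so a half turn about z gives the same grasp; the last joint's range is limited). The gripper opens to 88 mm and grips with 3 to 60 N. Pads are 18 mm wide; open, the fingers measure 123 mm over their backs; the gripper's body (75 mm by 187 mm) begins 45 mm behind the grasp point.
Start: joints at [0.973, 0.313, 1.498, -0, 1.331, -0.223], TCP at [0.192, 0.489, 0.205] pointing down, gripper open.
Joint ranges: [-2.94, 2.94], [-0.97, 2.17], [0.19, 2.56], [-1.23, 4.37], [0.02, 3.11], [-2.88, 2.88]. Speed limits (rad/s): [2.39, 2.39, 3.01, 3.14, 3.14, 3.14].

### API

Orientations are given as a unit quaternion [x, y, z, w].
In Python, from plant import bot gives the robot as it stands.
- The arm moves only by the tool jog_arm, never from a script. Its argument "increments" is one flat list of numbers, 7 for each row, row after row: the finger opening in m, from 0 to 0.0881, then the shift along the tool's x, y, z in m, then the turn, a rotation vector about the tool's x, y, z in degrees. In form: [gripper, x, y, z, wx, wy, wz, gripper, x, y, z, wx, wy, wz, ...]. A call has 1 to 8 rows; each row is the pose to reach, as a shift and turn from the pose commanded when the call began, along the tool's axes at that moment; what a row does not reach only later rows make up. A row lasts 1/8 s, in which the tool goes at most 62.5 mm and 10.7 degrees, less where a joint would pass 70% of its speed; a pose out of reach is approached as far as the arm can. A call with a gripper value outside its range is refused whole. The fingers move at their own pace and stop on an object; "grip_force" is the grip in N (left out, the last holds). Time passes only in rows, so rows that repeat a pose let the fingers close. It gives the time, the measured TCP pose, the force, the opening and the grip force at its end, in the units of the state.
- bot.get_obs(): the state, without advancing time (a new reading comes with each control period).
- bot.get_image(name): name is "side" or "top"; returns a dict with "image" (420x560x3 uint8, red, green, blue), "fx", "fy", "cx", "cy" (pixels), "R" (3x3) and "t" (3): a world point X has camera coordinates R X + t. Camera axes: x right, y down, z forward; pixel columns grow to the right and rows downward; lengths in m; the calibration is good to about 2 mm. A picture is of the moment at which its call begins. There is no depth.
- bot.close_job(): hands the job in; it is judged then, once.
The state is a dict: "time_s": time; "q": joint angles; "qvel": joint speeds; "effort": joint torques, N m; "tcp_pos": TCP position; "orientation": TCP orientation; "wrist_force": force on the tool from outside, world axes, zero at the start; "wrist_torque": the same for the moment, N m; "grip_width": opening from 0.0 (shut) to 1.0 (fully open); "gripper_force": force on a finger pad.
Only numpy, scipy, OpenCV 4.12 (cv2) and the standard library are available. Lean on these libraries where they do the work, as an engineer would, in place of code of your own. Each camera call takes 0.05 s, during which the arm holds its last target. There are 200 camera calls.

## Working session

There is one attempt and no reset: what is moved stays moved. The work goes in short steps, Python scripts to look and compute and a tool call to move; the robot and the scene stay as the last step left them, time stands still between calls to the robot, and variables do not carry over. Pictures are saved under pics/ and viewed, at most 10 in all, crops included, and the job is handed in when it is done.

Besides the shell and the picture viewer there is one more tool, called as name(argument=value, ...) on one line, values as JSON. jog_arm: Moves the arm, as the interface text tells. Its arguments: {"type":"object","properties":{"increments":{"type":"array","items":{"type":"number"}},"grip_force":{"type":"number"}},"required":["increments"]}

```bash
mkdir -p pics; ls; python3 - <<'E'
from plant import bot
import cv2,pickle,numpy as np
d={}
for n in("top","side"):
    i=bot.get_image(n);d[n]=i;cv2.imwrite(f"pics/{n}0.png",i["image"][:,:,::-1])
    print(n,i["fx"],i["cx"],i["cy"],-i["R"].T@i["t"],np.round(i["R"],3).tolist())
pickle.dump(d,open("d0.pkl","wb"))
o=bot.get_obs();print(o,bot.grip_point_offset)
E
```

```text
pics
top 517.7451861626623 284.02437292479766 204.56217177740479 [ 0.25630738 -0.00192353  1.48193138] [[-0.007, -1.0, 0.001], [-0.984, 0.007, -0.176], [0.176, -0.002, -0.984]]
side 379.20377762093034 281.2898604225389 213.68600134610944 [ 0.40524069 -0.71793624  0.63004112] [[0.985, -0.174, 0.006], [-0.106, -0.625, -0.773], [0.139, 0.761, -0.634]]
{'time_s': 0.1, 'q': array([ 9.72607942e-01,  3.13368633e-01,  1.49830050e+00, -2.82903872e-05,
        1.33100343e+00, -2.23389980e-01]), 'qvel': array([ 0.0009851 , -0.00065445, -0.00215176,  0.00066734,  0.00171361,
        0.00127661]), 'effort': array([ 2.39781912e-03, -4.02819657e+01, -2.52642113e+01,  6.95765577e-02,
        3.42668546e-02, -6.58340718e-05]), 'tcp_pos': array([0.19207109, 0.48834834, 0.20465414]), 'orientation': array([ 1.86300930e-01,  9.82492581e-01, -5.00522204e-04, -2.03027016e-04]), 'wrist_force': array([-0.54734577, -0.32307565,  0.02649651]), 'wrist_torque': array([0.04960911, 0.00782324, 0.00529034]), 'gripper_force': 0.0, 'grip_width': 1.0017886602215682} 0.0187
```

View pics/top0.png

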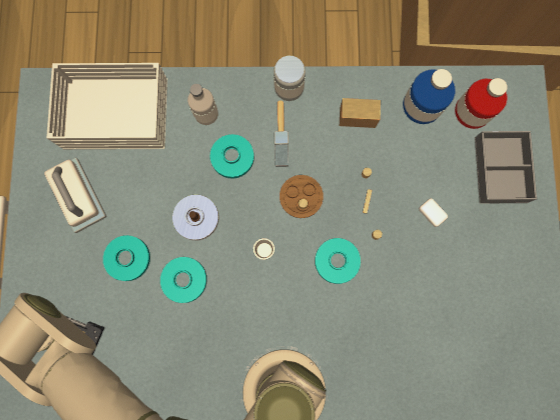

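View pics/side0.png

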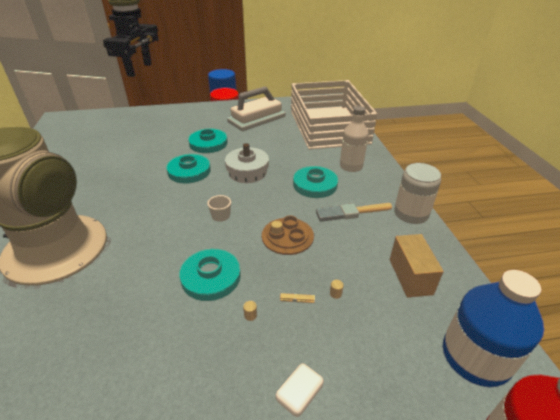

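Top view: base at (301,196) with its pellet at (303,204), nested lids at (195,217), loose pellets at (367,173) and (377,235), with the clothespin between them. Side view: base (288,235), knob (246,152), pellets (336,288) and (250,310). The turquoise lids are decoys. Next I'll zoom in with a montage.

```bash
python3 - <<'E'
import cv2,pickle,numpy as np
d=pickle.load(open("d0.pkl","rb"))
def crop(n,u,v,h,s):
    im=d[n]["image"][v-h:v+h,u-h:u+h,::-1];im=cv2.resize(im,(s,s),interpolation=cv2.INTER_CUBIC)
    for k in range(0,2*h,5):
        p=int((k+.5)*s/(2*h));L=8 if (k)%10 else 16
        cv2.line(im,(p,0),(p,L),(0,0,255),1);cv2.line(im,(0,p),(L,p),(0,0,255),1)
    cv2.putText(im,f"{n} {u-h},{v-h}",(20,30),0,.4,(0,0,0),1)
    return im
r1=np.hstack([crop("top",301,196,25,300),crop("top",195,217,25,300),np.vstack([crop("top",367,173,15,150),crop("top",377,235,15,150)])])
r2=np.hstack([crop("side",288,235,30,300),crop("side",247,160,30,300),np.vstack([crop("side",336,288,15,150),crop("side",250,310,15,150)])])
cv2.imwrite("pics/m.png",np.vstack([r1,r2]))
E
```

```text
(no output)
```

View pics/m.png

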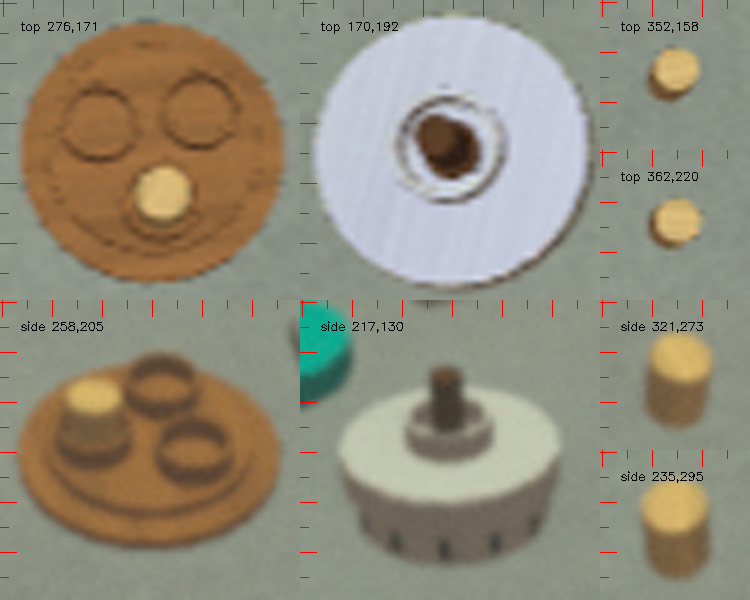

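```bash
cat > h.py <<'E'
import numpy as np,cv2,pickle
def P(c): 
    K=np.array([[c["fx"],0,c["cx"]],[0,c["fy"],c["cy"]],[0,0,1]]);return K@np.c_[c["R"],c["t"]]
def tri(d,a,b):
    X=cv2.triangulatePoints(P(d["top"]),P(d["side"]),np.array(a,float).reshape(2,1),np.array(b,float).reshape(2,1)).ravel();return X[:3]/X[3]
def atz(c,p,z):
    r=c["R"].T@np.array([(p[0]-c["cx"])/c["fx"],(p[1]-c["cy"])/c["fy"],1]);o=-c["R"].T@c["t"];return (o+r*(z-o[2])/r[2])
E
python3 - <<'E'
from h import *
d=pickle.load(open("d0.pkl","rb"))
L={"A":((366.6,171.8),(336.6,284.0),.032),"B":((377,233.6),(249.6,306),.032),"C":((302.8,202.8),(276.2,224),.048),
"w1":((292.1,191.4),(290.2,220.4),.03),"w2":((308.9,189.3),(296.6,233.6),.03),"knob":((192.3,213.6),(245.8,144),.095),"collar":((194.7,216.3),(246.4,152),.068)}
for k,(a,b,z) in L.items(): print(k,tri(d,a,b).round(4),atz(d["top"],a,z)[:2].round(4),atz(d["side"],b,z)[:2].round(4))
print(atz(d["top"],(301.1,196),.006).round(4),atz(d["top"],(194.9,216.9),.048).round(4))
E
```

```text
A [ 0.6079 -0.2429  0.0345] [ 0.609  -0.2434] [ 0.6078 -0.241 ]
B [ 0.429  -0.2661  0.0336] [ 0.43   -0.2664] [ 0.4277 -0.2651]
C [ 0.5154 -0.0578  0.0505] [ 0.5167 -0.0579] [ 0.5144 -0.0552]
w1 [ 0.5532 -0.0284  0.031 ] [ 0.5533 -0.0285] [ 0.5537 -0.0272]
w2 [ 0.5592 -0.0766  0.03  ] [ 0.5591 -0.0766] [ 0.5593 -0.0766]
knob [0.4786 0.2431 0.0996] [0.4804 0.244 ] [0.4772 0.2508]
collar [0.4764 0.2409 0.0745] [0.4772 0.242 ] [0.4776 0.2523]
[ 0.5444 -0.0549  0.006 ] [0.4786 0.2448 0.048 ]
```

```bash
cat >> h.py <<'E'
from scipy.spatial.transform import Rotation as Ro
def go(o,x,y,z,yaw):
    "shift (tool axes, m) and rotvec (deg) from the observed pose to TCP x,y,z, closing line at yaw deg"
    t=np.radians(yaw);c,s=np.cos(t),np.sin(t)
    T=Ro.from_matrix(np.array([[-s,c,0],[c,s,0],[0,0,-1.]]))
    C=Ro.from_quat(o["orientation"])
    print(C.inv().apply(np.array([x,y,z])-o["tcp_pos"]).round(4).tolist(),np.degrees((C.inv()*T).as_rotvec()).round(2).tolist(),o["time_s"])
E
python3 -c "
from h import *;from plant import bot
go(bot.get_obs(),.608,-.2425,.12,35)"
```

```text
[-0.6546, -0.5278, 0.0851] [-0.06, 0.01, 33.53] 0.1
```

jog_arm(increments=[0.05,-0.6546,-0.5278,0.03,0,0,33.5,0.05,-0.6546,-0.5278,0.03,0,0,33.5,0.05,-0.6546,-0.5278,0.03,0,0,33.5,0.05,-0.6546,-0.5278,0.03,0,0,33.5,0.05,-0.6546,-0.5278,0.03,0,0,33.5,0.05,-0.6546,-0.5278,0.03,0,0,33.5,0.05,-0.6546,-0.5278,0.03,0,0,33.5,0.05,-0.6546,-0.5278,0.03,0,0,33.5], grip_force=10)

```text
time_s: 1.1
tcp_pos: [0.44, 0.0523, 0.1872]
orientation: [0.462, 0.887, 0.0, -0.0]
wrist_force: [1.2, 1.3, -0.1]
grip_width: 0.564
gripper_force: 0.0
```

```bash
python3 -c "
from h import *;from plant import bot
o=bot.get_obs();print(o['tcp_pos'],o['wrist_force']);go(o,.608,-.2425,.10,35)"
```

```text
[0.43995569 0.05226237 0.18719985] [ 1.20484541  1.27067769 -0.10675606]
[-0.3378, -0.0315, 0.0872] [0.01, -0.0, 0.0] 1.1
```

jog_arm(increments=[0.05,-0.338,-0.0315,0.087,0,0,0,0.05,-0.338,-0.0315,0.087,0,0,0,0.05,-0.338,-0.0315,0.087,0,0,0,0.05,-0.338,-0.0315,0.087,0,0,0,0.05,-0.338,-0.0315,0.087,0,0,0,0.05,-0.338,-0.0315,0.087,0,0,0,0.05,-0.338,-0.0315,0.087,0,0,0])

```text
time_s: 1.98
tcp_pos: [0.6073, -0.2422, 0.0982]
orientation: [0.463, 0.887, 0.0, -0.001]
wrist_force: [-0.1, 0.9, -0.6]
grip_width: 0.566
gripper_force: 0.0
```

```bash
python3 - <<'E'
from h import *;from plant import bot
o=bot.get_obs();print(o['tcp_pos']);go(o,.608,-.2425,.018,35)
c=bot.get_image("side");x=c["R"]@o['tcp_pos']+c["t"];print(c["fx"]*x[0]/x[2]+c["cx"],c["fy"]*x[1]/x[2]+c["cy"])
cv2.imwrite("pics/s1.png",cv2.resize(c["image"][190:320,260:420,::-1],None,fx=4,fy=4,interpolation=2))
E
```

```text
[ 0.60726718 -0.2422418   0.09820936]
[-0.0008, 0.0005, 0.0802] [-0.06, -0.13, -0.1] 1.975
339.9598947052263 261.89990755767633
```

View pics/s1.png

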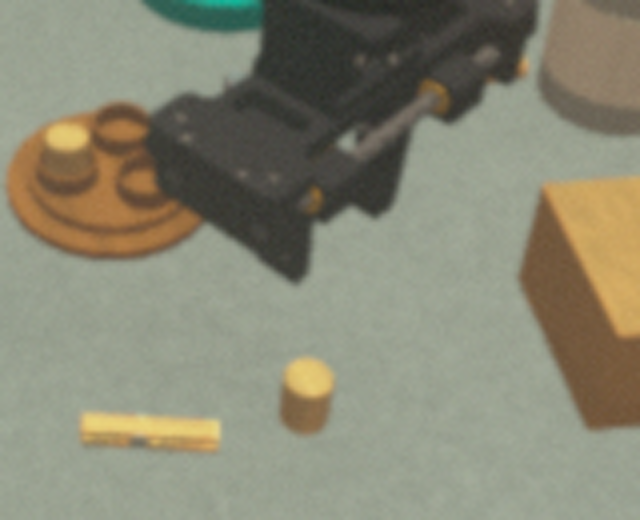

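The gripper hangs upright over pellet A (pellet top at crop (307,377)), and the clothespin and base are clear. Descending and gripping.

jog_arm(increments=[0.05,-0.001,0.0005,0.04,0,0,0,0.05,-0.001,0.0005,0.07,0,0,0,0.05,-0.001,0.0005,0.08,0,0,0,0.05,-0.001,0.0005,0.08,0,0,0,0.0,-0.001,0.0005,0.08,0,0,0,0.0,-0.001,0.0005,0.08,0,0,0,0.0,-0.001,0.0005,0.08,0,0,0,0.0,-0.001,0.0005,0.08,0,0,0], grip_force=10)

```text
time_s: 3.02
tcp_pos: [0.6086, -0.2412, 0.0205]
orientation: [0.462, 0.887, -0.0, 0.0]
wrist_force: [0.2, 0.0, -0.7]
grip_width: 0.14
gripper_force: 0.0
```

```bash
python3 -c "
from h import *;from plant import bot
o=bot.get_obs();print(o['tcp_pos'],o['grip_width']*88.1,o['gripper_force']);go(o,.559,-.0766,.11,35)"
```

```text
[ 0.6086151  -0.24116947  0.02049924] 12.324685287787709 0.0
[0.1632, 0.0538, -0.0895] [0.01, 0.01, 0.02] 3.025
```

```bash
python3 - <<'E'
from h import *;from plant import bot
d={n:bot.get_image(n) for n in("side","top")};pickle.dump(d,open("d1.pkl","wb"));o=bot.get_obs();print(o["grip_width"],o["tcp_pos"])
f=lambda im:cv2.resize(im[:,:,::-1],(400,400),interpolation=2)
cv2.imwrite("pics/s2.png",np.hstack([f(d["side"]["image"][220:320,290:390]),f(d["top"]["image"][133:213,327:407])]))
E
```

```text
0.04690154449611395 [ 0.60857572 -0.24112952  0.02035757]
```

View pics/s2.png

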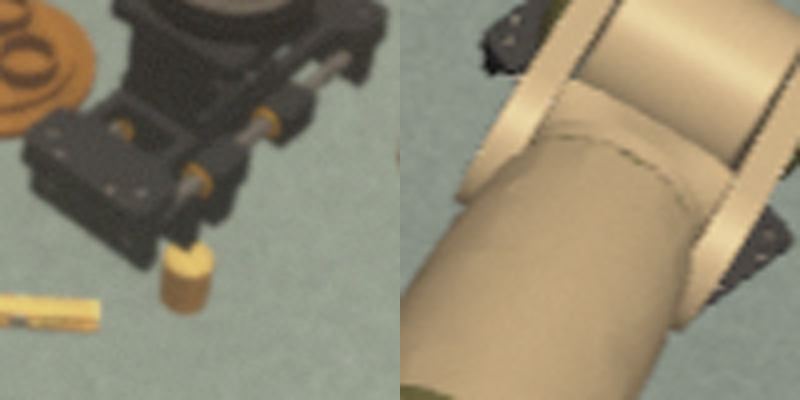

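```bash
python3 - <<'E'
from h import *;from plant import bot
d=pickle.load(open("d1.pkl","rb"));d0=pickle.load(open("d0.pkl","rb"))
c=d["side"]
def pr(X):
    x=c["R"]@X+c["t"];return np.array([c["fx"]*x[0]/x[2]+c["cx"],c["fy"]*x[1]/x[2]+c["cy"]]).round(1)
def show(tcp,q,w):
    R=Ro.from_quat(q).as_matrix()
    for n,l in dict(tcp=(0,0,0),fy=(0,w/2,0),f_y=(0,-w/2,0),b1=(.0375,.0935,-.064),b2=(.0375,-.0935,-.064),b3=(-.0375,-.0935,-.064),b4=(-.0375,.0935,-.064)).items(): print(n,pr(tcp+R@np.array(l)))
o=bot.get_obs();show(o["tcp_pos"],o["orientation"],0.02);print()
show(np.array([.192,.4883,.2047]),[.1863,.9825,0,0],.088)
a=cv2.resize(d["side"]["image"][265:315,310:360,::-1],(500,500),interpolation=2)
b=cv2.resize(d0["side"]["image"][0:80,90:170,::-1],(500,500),interpolation=2) if 0 else cv2.resize(d0["side"]["image"][10:90,90:170,::-1],(300,300),interpolation=2)
b=np.vstack([b,np.zeros((200,300,3),np.uint8)])
cv2.imwrite("pics/s3.png",np.hstack([a,b]))
E
```

```text
tcp [336.4 287.7]
fy [339.5 285. ]
f_y [333.4 290.4]
b1 [353.  234.2]
b2 [292.5 281.9]
b3 [323.5 305.4]
b4 [383. 252.]

tcp [142.7  81.8]
fy [149.3  76.8]
f_y [135.6  87. ]
b1 [141.2  50. ]
b2 [108.9  69.8]
b3 [133.9  71.8]
b4 [163.4  51.6]
```

View pics/s3.png

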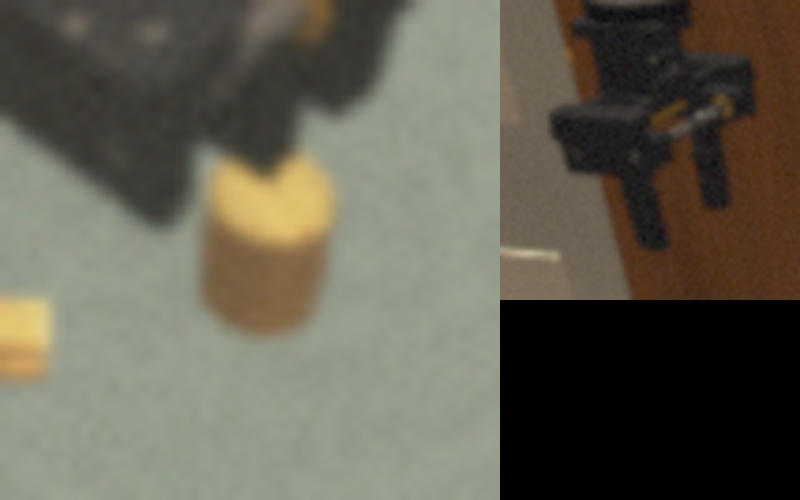

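```bash
python3 - <<'E'
from h import *;from plant import bot
from scipy.optimize import least_squares
c=pickle.load(open("d1.pkl","rb"))["side"];o=bot.get_obs()
S=[(np.array([.192,.4883,.2047]),[.1863,.9825,0,0],.0527,(131.3,76),(147.3,64.7)),(o["tcp_pos"],o["orientation"],.0108,(337,283),(345,276))]
def pr(X):
    x=c["R"]@X+c["t"];return np.array([c["fx"]*x[0]/x[2]+c["cx"],c["fy"]*x[1]/x[2]+c["cy"]])
for frame in("world","tool"):
    def f(p,S=S):
        r=[]
        for t,q,w,a,b in S:
            R=Ro.from_quat(q).as_matrix();off=p if frame=="world" else R@p
            r+=[pr(t+off-R[:,1]*w)-a,pr(t+off+R[:,1]*w)-b]
        return np.ravel(r)
    s=least_squares(f,[0,0,0]);print(frame,s.x.round(4),s.fun.round(1))
E
```

```text
world [ 0.0014 -0.0126  0.0394] [-0.4  0.2  0.7 -0.4  0.5 -0.5 -0.7  0.6]
tool [-0.009  -0.0069 -0.0391] [ 1.3 -0.2  2.3 -0.7 -0.6 -0.7 -1.8  0.3]
```

The picture shows the closed fingers above the untouched pellet. Fitting the side views puts the real fingertips about 35–39 mm above the reported TCP. I'll open, descend further in steps and watch the force.

jog_arm(increments=[0.05,0,0,0,0,0,0,0.05,0,0,0,0,0,0,0.05,0,0,0.0,0,0,0,0.05,0,0,0.0,0,0,0,0.05,0,0,0.01,0,0,0,0.05,0,0,0.02,0,0,0,0.05,0,0,0.025,0,0,0,0.05,0,0,0.025,0,0,0])

```text
time_s: 4.12
tcp_pos: [0.6083, -0.241, -0.0053]
orientation: [0.462, 0.887, 0.0, -0.001]
wrist_force: [-0.5, -0.5, -0.0]
grip_width: 0.568
gripper_force: 0.0
```

jog_arm(increments=[0.05,0,0,0.002,0,0,0,0.05,0,0,0.004,0,0,0,0.05,0,0,0.006,0,0,0,0.05,0,0,0.008,0,0,0,0.05,0,0,0.008,0,0,0])

```text
time_s: 4.75
tcp_pos: [0.6085, -0.241, -0.0129]
orientation: [0.462, 0.887, 0.0, -0.0]
wrist_force: [-1.0, -0.2, 0.5]
grip_width: 0.566
gripper_force: 0.0
```

```bash
python3 - <<'E'
from h import *;from plant import bot
d=bot.get_image("side");o=bot.get_obs();print(o["grip_width"],o["tcp_pos"],o["wrist_force"])
cv2.imwrite("pics/s4.png",cv2.resize(d["image"][240:320,290:390,::-1],(800,600),interpolation=2))
E
```

```text
0.5700113331889339 [ 0.60854628 -0.24109209 -0.01277425] [ 0.04452273 -0.55935355 -0.73137605]
```

View pics/s4.png

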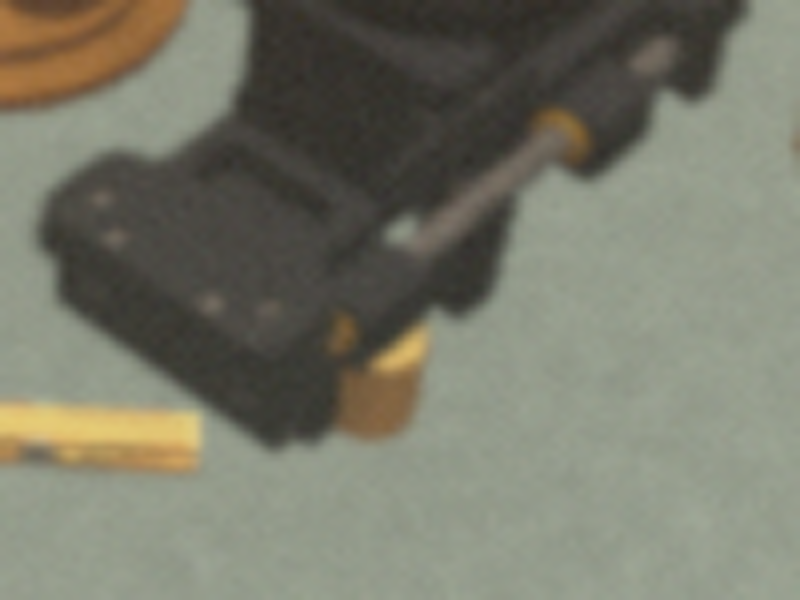

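The fingers now straddle the pellet (far tip at crop (460,315), near tip at (315,440)), with no contact force. Going 8 mm deeper, then closing.

jog_arm(increments=[0.05,0,0,0.004,0,0,0,0.05,0,0,0.008,0,0,0,0.05,0,0,0.008,0,0,0,0.0,0,0,0.008,0,0,0,0.0,0,0,0.008,0,0,0,0.0,0,0,0.008,0,0,0,0.0,0,0,0.008,0,0,0])

```text
time_s: 5.68
tcp_pos: [0.6086, -0.2411, -0.0206]
orientation: [0.462, 0.887, 0.0, 0.0]
wrist_force: [0.4, -0.1, -0.2]
grip_width: 0.29
gripper_force: 10.0
```

```bash
python3 -c "
from h import *;from plant import bot
go(bot.get_obs(),.559,-.0766,.05,35)"
```

```text
[0.1632, 0.0538, -0.0706] [0.01, 0.01, 0.02] 5.675
```

jog_arm(increments=[0.0,0,0,-0.04,0,0,0,0.0,0,0,-0.07,0,0,0,0.0,0.055,0.018,-0.07,0,0,0,0.0,0.11,0.036,-0.07,0,0,0,0.0,0.163,0.054,-0.07,0,0,0,0.0,0.163,0.054,-0.07,0,0,0,0.0,0.163,0.054,-0.07,0,0,0])

```text
time_s: 6.55
tcp_pos: [0.5597, -0.0771, 0.0495]
orientation: [0.461, 0.887, -0.0, 0.0]
wrist_force: [0.1, -1.1, -0.1]
grip_width: 0.289
gripper_force: 10.0
```

```bash
python3 - <<'E'
from h import *;from plant import bot
c=bot.get_image("side");o=bot.get_obs();print(o["grip_width"],o["tcp_pos"],o["gripper_force"]);pickle.dump(c,open("c2.pkl","wb"))
cv2.imwrite("pics/s5.png",cv2.resize(c["image"][170:270,240:340,::-1],(600,600),interpolation=2))
x=c["R"]@(o["tcp_pos"]+[0,0,.0526])+c["t"];print(c["fx"]*x[0]/x[2]+c["cx"],c["fy"]*x[1]/x[2]+c["cy"])
E
```

```text
0.29347400644985894 [ 0.55965965 -0.07755598  0.04941628] 9.999714852310717
297.89028803593925 209.897157463442
```

View pics/s5.png

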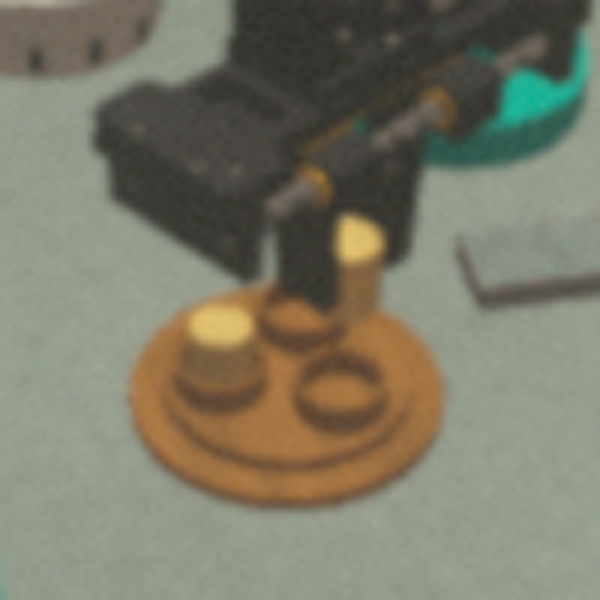

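The held pellet sits where it was predicted (top centre about (298,210), right edge at crop 386), and the finger tip is about 17 mm above its bottom. Lowering it into well 2.

jog_arm(increments=[0.0,0.001,0,0.02,0,0,0,0.0,0.001,0,0.035,0,0,0,0.0,0.001,0,0.043,0,0,0,0.0,0.001,0,0.049,0,0,0,0.0,0.001,0,0.0525,0,0,0,0.0,0.001,0,0.0525,0,0,0])

```text
time_s: 7.35
tcp_pos: [0.5589, -0.0759, -0.0029]
orientation: [0.462, 0.887, 0.0, 0.0]
wrist_force: [-0.8, -0.2, -1.0]
grip_width: 0.29
gripper_force: 10.0
```

jog_arm(increments=[0.0,0,0,0.001,0,0,0,0.032,0,0,0.001,0,0,0,0.045,0,0,0.001,0,0,0,0.045,0,0,0.001,0,0,0,0.045,0,0,-0.03,0,0,0,0.045,0,0,-0.09,0,0,0,0.045,0,0,-0.09,0,0,0])

```text
time_s: 8.22
tcp_pos: [0.5609, -0.0764, 0.0908]
orientation: [0.461, 0.887, 0.001, 0.004]
wrist_force: [-0.7, 0.0, 0.2]
grip_width: 0.511
gripper_force: 0.0
```

```bash
python3 - <<'E'
from h import *;from plant import bot
o=bot.get_obs();print(o["tcp_pos"],o["grip_width"]);go(o,.4295,-.2655,.06,-20)
c=bot.get_image("side");pickle.dump(c,open("c3.pkl","wb"))
h=cv2.cvtColor(c["image"],cv2.COLOR_RGB2HSV)
m=((h[...,0]>15)&(h[...,0]<30)&(h[...,1]>90)&(h[...,2]>170)).astype(np.uint8)
n,_,s,ce=cv2.connectedComponentsWithStats(m)
for i in range(1,n):
    if s[i,4]>20 and 200<ce[i,1]<330:print(s[i],ce[i].round(1),atz(c,ce[i],.048).round(4),atz(c,ce[i],.032).round(4))
E
```

```text
[ 0.56087597 -0.07638008  0.09081828] 0.5110514940932749
[-0.0792, -0.2163, 0.0303] [0.44, 0.21, 55.04] 8.225
[357 203  35   8 176] [374.8 206.7] [ 0.7664 -0.0315  0.048 ] [ 0.7763 -0.0126  0.032 ]
[ 452  212  108   27 1283] [507.7 225.6] [ 1.0487 -0.1517  0.048 ] [ 1.0664 -0.1361  0.032 ]
[271 220  11   8  72] [276.2 223.3] [ 0.5147 -0.0528  0.048 ] [ 0.5177 -0.0345  0.032 ]
[ 70 224  24  36 108] [ 85.5 242.4] [ 0.0895 -0.0459  0.048 ] [ 0.0808 -0.0274  0.032 ]
[292 224  12   8  75] [297.1 227.1] [ 0.5604 -0.0741  0.048 ] [ 0.5646 -0.0564  0.032 ]
[ 396  234   47   40 1089] [418.7 253.7] [ 0.8005 -0.2028  0.048 ] [ 0.8113 -0.1886  0.032 ]
[  9 246  32  26 138] [ 21.2 263.3] [-0.0278 -0.0894  0.048 ] [-0.0397 -0.0722  0.032 ]
[478 251  82  15 379] [523.3 258.2] [ 1.0149 -0.2529  0.048 ] [ 1.0317 -0.2402  0.032 ]
[  0 262   8  11  25] [  2.4 266.5] [-0.0625 -0.0927  0.048 ] [-0.0753 -0.0755  0.032 ]
[501 264  59  32 494] [543.6 278.7] [ 1.0176 -0.3112  0.048 ] [ 1.0344 -0.3     0.032 ]
[  6 275  19   8  32] [ 15.4 279. ] [-0.0244 -0.1332  0.048 ] [-0.0362 -0.1172  0.032 ]
[280 293  35  10 215] [297.7 297.1] [ 0.5198 -0.2721  0.048 ] [ 0.523  -0.2599  0.032 ]
[244 301  12  11 106] [249.6 305.8] [ 0.4271 -0.2769  0.048 ] [ 0.4277 -0.2648  0.032 ]
[544 318  16  20 223] [552.2 328.1] [ 0.952 -0.416  0.048] [ 0.967  -0.4077  0.032 ]
```

jog_arm(increments=[0.045,-0.0792,-0.2163,0.0303,0.4,0.2,55,0.045,-0.0792,-0.2163,0.0303,0.4,0.2,55,0.045,-0.0792,-0.2163,0.0303,0.4,0.2,55,0.045,-0.0792,-0.2163,0.0303,0.4,0.2,55,0.045,-0.0792,-0.2163,0.0303,0.4,0.2,55,0.045,-0.0792,-0.2163,0.0303,0.4,0.2,55,0.045,-0.0792,-0.2163,0.0303,0.4,0.2,55,0.045,-0.0792,-0.2163,0.0303,0.4,0.2,55])

```text
time_s: 9.28
tcp_pos: [0.4272, -0.2643, 0.0563]
orientation: [0.818, 0.575, -0.002, -0.003]
wrist_force: [-0.1, -0.1, -0.4]
grip_width: 0.512
gripper_force: 0.0
```

```bash
python3 -c "
from h import *;from plant import bot
o=bot.get_obs();print(o['tcp_pos']);go(o,.429,-.2655,-.0205,-20)"
```

```text
[ 0.4271518  -0.26431355  0.05625972]
[-0.0005, 0.0027, 0.0767] [-0.45, -0.0, 0.19] 9.275
```

jog_arm(increments=[0.045,0,0,0,0,0,0,0.045,0,0,0.02,0,0,0,0.045,0,0,0.04,0,0,0,0.045,0,0,0.04,0,0,0,0.045,0,0,0.04,0,0,0])

```text
time_s: 9.9
tcp_pos: [0.427, -0.265, 0.0172]
orientation: [0.819, 0.574, -0.002, -0.003]
wrist_force: [0.1, -0.9, 0.9]
grip_width: 0.509
gripper_force: 0.0
```

```bash
python3 -c "
from h import *;from plant import bot
o=bot.get_obs();print(o['tcp_pos']);go(o,.429,-.2655,-.0205,-20)"
```

```text
[ 0.42704762 -0.26496683  0.01720697]
[0.0002, 0.0023, 0.0377] [-0.38, 0.03, 0.05] 9.9
```

jog_arm(increments=[0.045,0,0.002,0.015,-0.4,0,0,0.045,0,0.002,0.028,-0.4,0,0,0.045,0,0.002,0.0375,-0.4,0,0,0.045,0,0.002,0.0375,-0.4,0,0,0.0,0,0.002,0.0375,-0.4,0,0,0.0,0,0.002,0.0375,-0.4,0,0,0.0,0,0.002,0.0375,-0.4,0,0])

```text
time_s: 10.78
tcp_pos: [0.4285, -0.2655, -0.0206]
orientation: [0.819, 0.574, -0.0, 0.0]
wrist_force: [-0.6, -0.2, 2.1]
grip_width: 0.294
gripper_force: 10.0
```

```bash
python3 -c "
from h import *;from plant import bot
o=bot.get_obs();print(o['tcp_pos'],o['gripper_force']);go(o,.5533,-.028,.05,-20)"
```

```text
[ 0.42849905 -0.26549837 -0.02064826] 10.00000883359462
[0.2658, 0.0362, -0.0708] [0.01, 0.03, 0.03] 10.775
```

jog_arm(increments=[0.0,0,0,-0.04,0,0,0,0.0,0,0,-0.071,0,0,0,0.0,0.06,0.008,-0.071,0,0,0,0.0,0.12,0.016,-0.071,0,0,0,0.0,0.18,0.024,-0.071,0,0,0,0.0,0.235,0.032,-0.071,0,0,0,0.0,0.266,0.036,-0.071,0,0,0,0.0,0.266,0.036,-0.071,0,0,0])

```text
time_s: 11.78
tcp_pos: [0.5534, -0.026, 0.0498]
orientation: [0.818, 0.575, -0.0, -0.0]
wrist_force: [0.4, -0.8, -0.9]
grip_width: 0.29
gripper_force: 10.0
```

jog_arm(increments=[0.0,0,0,0,0,0,0,0.0,0,0,0,0,0,0])

```text
time_s: 12.02
tcp_pos: [0.5527, -0.0287, 0.05]
orientation: [0.819, 0.573, -0.0, -0.0]
wrist_force: [0.4, -0.6, -0.1]
grip_width: 0.291
gripper_force: 10.0
```

```bash
python3 - <<'E'
from h import *;from plant import bot
c=bot.get_image("side");o=bot.get_obs();print(o['tcp_pos'],o['gripper_force']);go(o,.5535,-.028,-.004,-20)
x=c["R"]@(o["tcp_pos"]+[0,0,.0526])+c["t"];print(c["fx"]*x[0]/x[2]+c["cx"],c["fy"]*x[1]/x[2]+c["cy"])
h=cv2.cvtColor(c["image"],cv2.COLOR_RGB2HSV)
m=((h[...,0]>15)&(h[...,0]<30)&(h[...,1]>90)&(h[...,2]>170)).astype(np.uint8)
n,_,s,ce=cv2.connectedComponentsWithStats(m)
for i in range(1,n):
    if s[i,4]>15 and 180<ce[i,1]<240 and 260<ce[i,0]<320:print(s[i],ce[i].round(1))
E
```

```text
[ 0.55276669 -0.02862781  0.04998738] 9.9999592686072
[0.0009, 0.0005, 0.054] [-0.03, 0.01, -0.06] 12.075
290.6059741926893 196.9824999060994
[286 194   9   6  49] [289.9 196.6]
[270 220  12   8  71] [276.1 223.3]
[292 224  11   8  70] [296.9 227.2]
```

jog_arm(increments=[0.0,0.0005,0.0005,0.02,0,0,0,0.0,0.0005,0.0005,0.035,0,0,0,0.0,0.0005,0.0005,0.043,0,0,0,0.0,0.0005,0.0005,0.049,0,0,0,0.0,0.0005,0.0005,0.0535,0,0,0,0.0,0.0005,0.0005,0.0535,0,0,0])

```text
time_s: 12.82
tcp_pos: [0.5539, -0.0274, -0.0032]
orientation: [0.819, 0.574, -0.0, 0.0]
wrist_force: [-0.4, -0.3, 2.7]
grip_width: 0.292
gripper_force: 11.6
```

jog_arm(increments=[0.0,0,0,0.0005,0,0,0,0.032,0,0,0.0005,0,0,0,0.045,0,0,0.0005,0,0,0,0.045,0,0,0.0005,0,0,0,0.045,0,0,-0.03,0,0,0,0.045,0,0,-0.09,0,0,0,0.045,0,0,-0.15,0,0,0,0.045,0,0,-0.15,0,0,0])

```text
time_s: 13.82
tcp_pos: [0.5554, -0.0276, 0.1504]
orientation: [0.819, 0.574, 0.002, 0.003]
wrist_force: [0.2, -0.4, -0.5]
grip_width: 0.509
gripper_force: 0.0
```

```bash
python3 - <<'E'
from h import *;from plant import bot
c=bot.get_image("side");o=bot.get_obs();print(o['tcp_pos'],o['gripper_force']);go(o,.4785,.243,.15,20)
h=cv2.cvtColor(c["image"],cv2.COLOR_RGB2HSV)
m=((h[...,0]>15)&(h[...,0]<30)&(h[...,1]>90)&(h[...,2]>170)).astype(np.uint8)
n,_,s,ce=cv2.connectedComponentsWithStats(m)
for i in range(1,n):
    if s[i,4]>15 and 180<ce[i,1]<240 and 260<ce[i,0]<320:print(s[i],ce[i].round(1),atz(c,ce[i],.048).round(4))
E
```

```text
[ 0.55409105 -0.02733382  0.14746064] 0.0
[0.2283, -0.1634, -0.0028] [0.1, 0.03, -39.97] 13.875
[285 212  10   6  50] [289.8 214.5] [ 0.5526 -0.0263  0.048 ]
[271 220  11   8  69] [276.2 223.4] [ 0.5148 -0.0531  0.048 ]
[292 224  11   8  70] [297.  227.2] [ 0.5601 -0.0744  0.048 ]
```

All three pellets are in their wells (tops at (289.8,214.5), (276.2,223.4), (297,227.2)). Now to the knob, keeping the same yaw.

```bash
python3 -c "
from h import *;from plant import bot
o=bot.get_obs();go(o,.479,.2435,.10,-20)"
```

```text
[0.2289, -0.1631, 0.0472] [0.1, -0.01, 0.03] 13.875
```

jog_arm(increments=[0.045,0.2285,-0.163,0,0,0,0,0.045,0.2285,-0.163,0,0,0,0,0.045,0.2285,-0.163,0,0,0,0,0.045,0.2285,-0.163,0,0,0,0,0.045,0.2285,-0.163,0.02,0,0,0,0.045,0.2285,-0.163,0.047,0,0,0,0.045,0.2285,-0.163,0.047,0,0,0,0.045,0.2285,-0.163,0.047,0,0,0])

```text
time_s: 14.88
tcp_pos: [0.4787, 0.2428, 0.0996]
orientation: [0.819, 0.574, -0.0, -0.0]
wrist_force: [0.3, -0.4, 0.8]
grip_width: 0.512
gripper_force: 0.0
```

```bash
python3 - <<'E'
from h import *;from plant import bot
c=bot.get_image("side");o=bot.get_obs();print(o['tcp_pos']);go(o,.479,.2435,.04,-20)
for z in (.037,):
  R=Ro.from_quat(o["orientation"]).as_matrix()
  for w in(-.031,0,.031):
    x=c["R"]@(o["tcp_pos"]+R[:,1]*w+[0,0,z])+c["t"];print(c["fx"]*x[0]/x[2]+c["cx"],c["fy"]*x[1]/x[2]+c["cy"])
cv2.imwrite("pics/s6.png",cv2.resize(c["image"][100:190,190:310,::-1],(800,600),interpolation=2))
E
```

```text
[0.47897975 0.24281482 0.09996455]
[0.0006, -0.0002, 0.06] [-0.0, -0.01, -0.01] 14.925
235.14501831454487 130.94794092955695
245.95622985457973 131.9121548715451
256.8502989255374 132.88375858536585
```

View pics/s6.png

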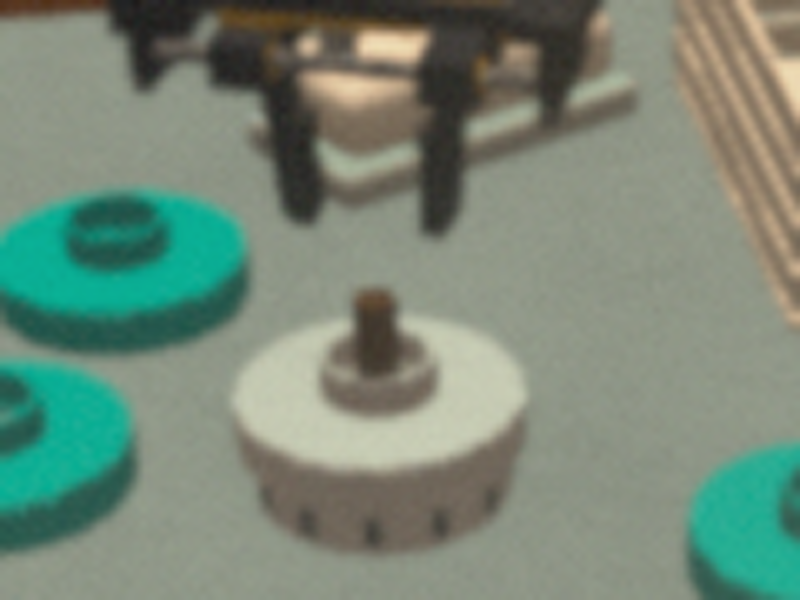

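Picture: the finger tips, at crop (303,220) and (437,232), match the prediction with the +37 mm offset. The knob at crop (376,295) is centred between them. Descending and gripping.

jog_arm(increments=[0.045,0.0,0,0.03,0,0,0,0.045,0,0,0.05,0,0,0,0.045,0,0,0.06,0,0,0,0.045,0,0,0.0635,0,0,0,0.0,0,0,0.0635,0,0,0,0.0,0,0,0.0635,0,0,0,0.0,0,0,0.0635,0,0,0,0.0,0,0,0.0635,0,0,0], grip_force=35)

```text
time_s: 15.92
tcp_pos: [0.4784, 0.2433, 0.0365]
orientation: [0.819, 0.574, -0.0, -0.0]
wrist_force: [-2.6, 0.5, 6.4]
grip_width: 0.215
gripper_force: 35.0
```

jog_arm(increments=[0.0,0,0,0,0,0,0,0.0,0,0,-0.003,0,0,0,0.0,0,0,-0.01,0,0,0,0.0,0,0,-0.02,0,0,0,0.0,0,0,-0.03,0,0,0,0.0,0,0,-0.03,0,0,0])

```text
time_s: 16.68
tcp_pos: [0.4791, 0.2432, 0.067]
orientation: [0.819, 0.574, 0.001, 0.0]
wrist_force: [0.4, 0.2, -3.3]
grip_width: 0.214
gripper_force: 35.0
```

```bash
python3 - <<'E'
from h import *;from plant import bot
c=bot.get_image("side");o=bot.get_obs();print(o['tcp_pos'],o["wrist_force"],o["grip_width"]*88);go(o,.5438,-.0544,.13,-20)
cv2.imwrite("pics/s7.png",cv2.resize(c["image"][90:190,190:310,::-1],(720,600),interpolation=2))
E
```

```text
[0.47871317 0.24316096 0.06636279] [ 1.22294015 -0.06651056 -3.34185803] 18.585433491417458
[-0.2574, 0.1628, -0.0637] [0.01, -0.02, 0.03] 16.725
```

View pics/s7.png

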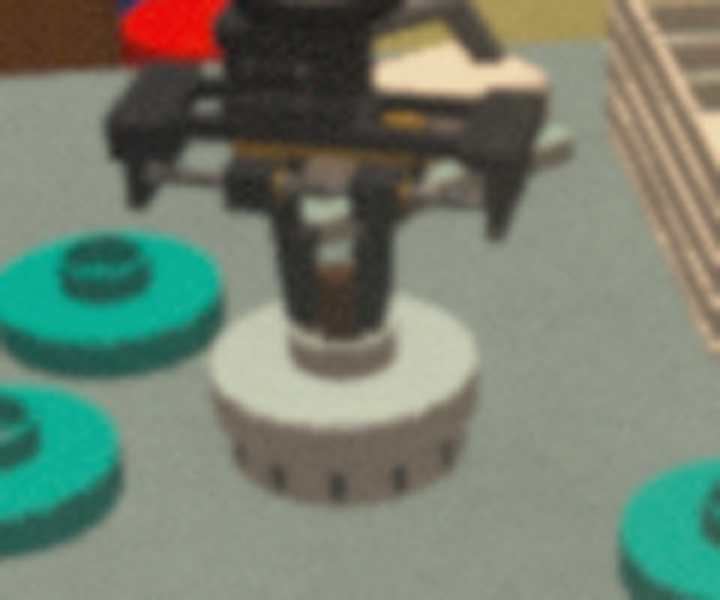

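The lids hang level with the outer on the inner, and the knob is firmly held (3.3 N of weight). Carrying to the base.

jog_arm(increments=[0.0,0,0,-0.03,0,0,0,0.0,-0.02,0.0125,-0.06,0,0,0,0.0,-0.055,0.035,-0.064,0,0,0,0.0,-0.095,0.06,-0.064,0,0,0,0.0,-0.135,0.085,-0.064,0,0,0,0.0,-0.175,0.11,-0.064,0,0,0,0.0,-0.21,0.133,-0.064,0,0,0,0.0,-0.235,0.149,-0.064,0,0,0])

```text
time_s: 17.73
tcp_pos: [0.5384, -0.0304, 0.1295]
orientation: [0.819, 0.573, -0.0, -0.0]
wrist_force: [-0.7, 0.7, -3.7]
grip_width: 0.216
gripper_force: 35.0
```

jog_arm(increments=[0.0,-0.012,0.007,0,0,0,0,0.0,-0.019,0.011,0,0,0,0,0.0,-0.022,0.0138,0.01,0,0,0,0.0,-0.022,0.0138,0.02,0,0,0,0.0,-0.022,0.0138,0.03,0,0,0,0.0,-0.022,0.0138,0.03,0,0,0,0.0,-0.022,0.0138,0.03,0,0,0])

```text
time_s: 18.6
tcp_pos: [0.544, -0.0539, 0.1001]
orientation: [0.819, 0.574, -0.0, -0.0]
wrist_force: [-0.7, -0.3, -2.7]
grip_width: 0.213
gripper_force: 35.0
```

```bash
python3 - <<'E'
from h import *;from plant import bot
c=bot.get_image("side");o=bot.get_obs();pickle.dump(c,open("c7.pkl","wb"));print(o['tcp_pos'],o["wrist_force"]);go(o,.5438,-.0544,.06,-20)
def pr(X):
    x=c["R"]@X+c["t"];return np.array([c["fx"]*x[0]/x[2]+c["cx"],c["fy"]*x[1]/x[2]+c["cy"]])
im=c["image"].copy()
z0=o["tcp_pos"][2]-.0365
t=np.linspace(0,6.28,200)
for (cx,cy),r,z in(((o["tcp_pos"][0],o["tcp_pos"][1]),.0575,z0),((o["tcp_pos"][0],o["tcp_pos"][1]),.064,z0+.05),((o["tcp_pos"][0],o["tcp_pos"][1]),.026,z0+.068),((.5438,-.0544),.064,0.0)):
    for a in t:
        u,v=pr(np.array([cx+r*np.cos(a),cy+r*np.sin(a),z]));im[int(round(v)),int(round(u))]=(255,0,0)
cv2.imwrite("pics/s8.png",np.hstack([cv2.resize(i[165:265,240:340,::-1],(400,400),interpolation=k) for i,k in((c["image"],2),(im,0))]))
E
```

```text
[ 0.54399589 -0.05396673  0.10024966] [ 0.17767383  1.21653151 -3.97150662]
[-0.0005, -0.0, 0.0402] [0.01, 0.0, 0.04] 18.65
```

View pics/s8.png

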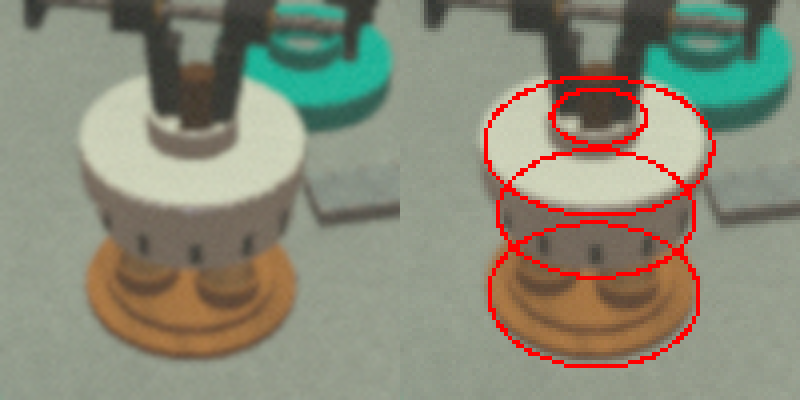

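Picture (that was more views than allowed, so no more from here): the lids hang level and centred over the base, and the small offset of the overlays is the same for lid and base. Lowering while watching the force.

jog_arm(increments=[0.0,-0.0005,0,0.01,0,0,0,0.0,-0.0005,0,0.02,0,0,0,0.0,-0.0005,0,0.03,0,0,0,0.0,-0.0005,0,0.037,0,0,0,0.0,-0.0005,0,0.042,0,0,0,0.0,-0.0005,0,0.045,0,0,0,0.0,-0.0005,0,0.0465,0,0,0,0.0,-0.0005,0,0.048,0,0,0])

```text
time_s: 19.65
tcp_pos: [0.5437, -0.0546, 0.052]
orientation: [0.819, 0.574, -0.0, 0.0]
wrist_force: [-0.4, -0.4, -2.9]
grip_width: 0.214
gripper_force: 35.0
```

jog_arm(increments=[0.0,0,0,0.001,0,0,0,0.0,0,0,0.002,0,0,0,0.0,0,0,0.003,0,0,0,0.0,0,0,0.004,0,0,0,0.0,0,0,0.005,0,0,0])

```text
time_s: 20.27
tcp_pos: [0.5436, -0.0545, 0.0469]
orientation: [0.819, 0.574, -0.0, -0.0]
wrist_force: [0.1, 0.7, -3.3]
grip_width: 0.22
gripper_force: 35.0
```

jog_arm(increments=[0.0,0,0,0.001,0,0,0,0.0,0,0,0.002,0,0,0,0.0,0,0,0.0025,0,0,0,0.0,0,0,0.0025,0,0,0])

```text
time_s: 20.78
tcp_pos: [0.5437, -0.0546, 0.0446]
orientation: [0.819, 0.574, -0.0, -0.0]
wrist_force: [-0.1, -0.4, -1.7]
grip_width: 0.212
gripper_force: 35.0
```

jog_arm(increments=[0.0,0,0,0.0003,0,0,0,0.035,0,0,0.0003,0,0,0,0.05,0,0,0.0003,0,0,0,0.075,0,0,0.0,0,0,0,0.075,0,0,0,0,0,0,0.075,0,0,0,0,0,0,0.075,0,0,0,0,0,0])

```text
time_s: 21.65
tcp_pos: [0.5436, -0.0545, 0.0444]
orientation: [0.819, 0.574, -0.0, -0.0]
wrist_force: [0.0, -0.4, 0.4]
grip_width: 0.851
gripper_force: 0.0
```

```bash
python3 - <<'E'
from h import *;from plant import bot
c=bot.get_image("side");o=bot.get_obs();print(o['tcp_pos'],o["wrist_force"],o["grip_width"]*88)
a=pickle.load(open("c7.pkl","rb"))["image"]
# outer-lid top plate (bright, low saturation) position now against the picture before lowering
for n,im in(("before",a),("now",c["image"])):
    h=cv2.cvtColor(im,cv2.COLOR_RGB2HSV);m=((h[...,2]>175)&(h[...,1]<50)).astype(np.uint8);m[:165]=0;m[265:]=0;m[:,:240]=0;m[:,340:]=0
    k,_,s,ce=cv2.connectedComponentsWithStats(m);i=1+np.argmax(s[1:,4]);print(n,s[i],ce[i].round(1))
def pr(X):
    x=c["R"]@X+c["t"];return np.array([c["fx"]*x[0]/x[2]+c["cx"],c["fy"]*x[1]/x[2]+c["cy"]])
t=np.linspace(0,6.28,100)
for z in(.058,):
    p=np.array([pr(np.array([.5438+.064*np.cos(q),-.0544+.064*np.sin(q),z])) for q in t]);print("expected",p.min(0).round(1),p.max(0).round(1))
E
```

```text
[ 0.54361343 -0.05450108  0.04442885] [-0.54976203 -0.35608328  0.37587835] 75.12730038890527
before [ 260  184   56   32 1014] [287.2 201.8]
now [260 201  55  35 975] [286.9 220.8]
expected [261.2 202.4] [316.  237.9]
```

jog_arm(increments=[0.075,0,0,0.007,0,0,0,0.075,0,0,0.013,0,0,0,0.075,0,0,0.017,0,0,0,0.075,0,0,0.019,0,0,0,0.075,0,0,0.019,0,0,0])

```text
time_s: 22.32
tcp_pos: [0.5436, -0.0545, 0.0253]
orientation: [0.819, 0.574, -0.0, -0.0]
wrist_force: [0.2, -0.2, -0.7]
grip_width: 0.853
gripper_force: 0.0
```

jog_arm(increments=[0.062,0,0,0,0,0,0,0.058,0,0,0,0,0,0,0.055,0,0,0,0,0,0,0.052,0,0,0,0,0,0,0.045,0,0,0,0,0,0,0.04,0,0,0,0,0,0], grip_force=15)

```text
time_s: 23.08
tcp_pos: [0.5434, -0.0544, 0.0255]
orientation: [0.819, 0.574, -0.0, -0.0]
wrist_force: [-2.9, 1.7, 2.2]
grip_width: 0.588
gripper_force: 15.0
```

jog_arm(increments=[0.04,0,-0.0005,0,0,0,0,0.04,0,-0.001,0,0,0,0,0.04,0,-0.001,0,0,0,0])

```text
time_s: 23.45
tcp_pos: [0.5431, -0.0544, 0.0256]
orientation: [0.819, 0.574, 0.0, 0.0]
wrist_force: [2.3, 0.3, 0.5]
grip_width: 0.586
gripper_force: 15.0
```

jog_arm(increments=[0.04,0,-0.0005,0,0,0,0,0.04,0,-0.001,0,0,0,0,0.04,0,-0.001,0,0,0,0])

```text
time_s: 23.82
tcp_pos: [0.5418, -0.0539, 0.0256]
orientation: [0.819, 0.574, -0.0, 0.0]
wrist_force: [1.7, -0.4, 1.4]
grip_width: 0.586
gripper_force: 15.0
```

jog_arm(increments=[0.04,0,0.0008,0,0,0,0,0.04,0,0.0008,-0.001,0,0,0,0.04,0,0.0008,-0.002,0,0,0,0.04,0,0.0008,-0.003,0,0,0,0.04,0,0.0008,-0.0045,0,0,0,0.04,0,0.0008,-0.006,0,0,0])

```text
time_s: 24.58
tcp_pos: [0.5424, -0.0541, 0.0315]
orientation: [0.819, 0.574, -0.0, -0.0]
wrist_force: [-0.2, -0.3, -1.8]
grip_width: 0.587
gripper_force: 15.0
```

```bash
python3 - <<'E'
from h import *;from plant import bot
o=bot.get_obs();print(o['tcp_pos'],o["wrist_force"],o["wrist_torque"],o["grip_width"]*88,o["gripper_force"])
E
```

```text
[ 0.54242778 -0.05409311  0.03150384] [-0.15825597 -0.26194866 -1.75728273] [-0.06235451  0.05019341 -0.01287746] 51.697396264733996 14.998340480960906
```

Only the outer lid's weight is on the wrist. Continuing straight up.

jog_arm(increments=[0.04,0,0,-0.003,0,0,0,0.04,0,0,-0.006,0,0,0,0.04,0,0,-0.009,0,0,0,0.04,0,0,-0.013,0,0,0,0.04,0,0,-0.018,0,0,0,0.04,0,0,-0.024,0,0,0,0.04,0,0,-0.03,0,0,0])

```text
time_s: 25.45
tcp_pos: [0.5425, -0.0541, 0.0619]
orientation: [0.819, 0.574, -0.0, -0.0]
wrist_force: [1.2, 0.6, -1.7]
grip_width: 0.589
gripper_force: 15.0
```

jog_arm(increments=[0.04,0,0,-0.01,0,0,0,0.04,0,0,-0.025,0,0,0,0.04,0,0,-0.04,0,0,0,0.04,0,0,-0.055,0,0,0,0.04,0,0,-0.07,0,0,0,0.04,0,0,-0.08,0,0,0,0.04,0,0,-0.08,0,0,0,0.04,0,0,-0.08,0,0,0])

```text
time_s: 26.45
tcp_pos: [0.5422, -0.054, 0.1409]
orientation: [0.819, 0.574, -0.001, -0.001]
wrist_force: [0.3, -0.2, -1.3]
grip_width: 0.585
gripper_force: 15.0
```

```bash
python3 - <<'E'
from h import *;from plant import bot
c=bot.get_image("side");o=bot.get_obs();print(o['tcp_pos'],o["wrist_force"],o["wrist_torque"],o["grip_width"]*88,o["gripper_force"])
h=cv2.cvtColor(c["image"],cv2.COLOR_RGB2HSV);m=((h[...,2]>175)&(h[...,1]<50)).astype(np.uint8);m[:100]=0;m[265:]=0;m[:,:240]=0;m[:,340:]=0
k,_,s,ce=cv2.connectedComponentsWithStats(m)
for i in range(1,k):
    if s[i,4]>30:print(s[i],ce[i].round(1))
z=o["tcp_pos"][2]-.0255
def ext(r,zz,X=.5438,Y=-.0544):
    p=np.array([(lambda x:[c["fx"]*x[0]/x[2]+c["cx"],c["fy"]*x[1]/x[2]+c["cy"]])(c["R"]@np.array([X+r*np.cos(q),Y+r*np.sin(q),zz])+c["t"]) for q in np.linspace(0,6.28,100)]);return p.min(0).round(1),p.max(0).round(1)
print("outer plate exp",ext(.064,.058+z,.5424,-.0541)," inner top exp",ext(.0575,.055))
E
```

```text
[ 0.5422163  -0.05400876  0.14083421] [ 0.09044096 -0.71317498 -1.99807338] [-0.15108364  0.07923273  0.00073897] 51.844780798867184 14.998378409072757
[278 161  23   8  88] [288.8 163. ]
[259 166  60  28 784] [288.4 182.7]
[264 204  49  32 925] [288.1 220.3]
outer plate exp (array([259. , 162.3]), array([318.8, 195.9]))  inner top exp (array([264., 205.]), array([313.1, 236.9]))
```

jog_arm(increments=[0.04,0,0,0,0,0,0,0.04,0,0,0,0,0,0,0.04,0,0,0,0,0,0])

```text
time_s: 26.88
tcp_pos: [0.5425, -0.0541, 0.1413]
orientation: [0.819, 0.574, -0.0, -0.0]
wrist_force: [-0.7, 0.1, -1.3]
grip_width: 0.588
gripper_force: 15.0
```

```bash
python3 -c "
from plant import bot
print(bot.close_job())"
```

```text
the job is handed in; nothing more can be done
None
```

The job is handed in at 26.9 s, with no verdict returned: by my measurements both empty wells got a pellet, the inner lid is seated on the base, and the outer lid is held level with its edge about 45 mm above the knob; I viewed 11 pictures, one over the limit of 10.

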